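# Sort left- and right-hand label cassettes into their holders

### The job

Two mirror-image label-tape cassettes lie face up on the office table: put the left-hand one into the left-hand holder and the right-hand one into the right-hand holder (each holder shows its hand by the outline on its roof). Slide each in nose first, face up, and, as your fingers cannot follow it into the sleeve, let go and gently push it fully home against its stop by the tail; do not ram it. Leave the tape roll and the stapler where they are.

Things in the scene. Friction and masses are not known exactly. Their poses are not given: they have to be found in the camera images.
- cassette_left: LEFT-hand dark grey label-tape cassette, 100 x 60 x 24 mm high, 140 g, loose, face up (white disc, teal patch on the nose). Origin: underside, centre of the 100 x 60 outline; x = tail to nose, z up. x -50 to +20 is full width (y +-30); x +20 to +50 is only the 34 mm wide nose on the left (y -4 to +30), the notch being on the right. Mirror image of the other cassette.
- holder_left: Lime-green sleeve for the left-hand cassette, fixed, 117 x 75 x 37 mm high, dark left-hand outline on its roof. Origin: underside; a cassette fully home has its origin at x 0, y 0, z 5 mm here, axes parallel. x = sliding-in direction, y left, z up. Side walls x -50 to +55, 6 thick; home tail is level with their front ends. Stop at x +50; a key block in the notch stops the other hand 28 mm short.
- mouth_left (a point): Mouth of the left-hand sleeve: front edge of its floor, x -62 in the holder's frame, 5 mm above the table. Inside 63 wide, 28 high (z 5 to 33); roof only from x -38 on. Lips 24 mm high flare out from the walls at x -49 to 4 mm wider a side at x -62 (outer y +-40): fingers on the cassette's sides cannot pass them. Rigid, no spring or catch; friction under 2 N.
- cassette_right: RIGHT-hand dark grey label-tape cassette, 100 x 60 x 24 mm high, 140 g, loose, face up (white disc, teal patch on the nose). Origin: underside, centre of the 100 x 60 outline; x = tail to nose, z up. x -50 to +20 is full width (y +-30); x +20 to +50 is only the 34 mm wide nose on the right (y -30 to +4), the notch being on the left. Mirror image of the other cassette.
- holder_right: Lime-green sleeve for the right-hand cassette, fixed, 117 x 75 x 37 mm high, dark right-hand outline on its roof. Origin: underside; a cassette fully home has its origin at x 0, y 0, z 5 mm here, axes parallel. x = sliding-in direction, y left, z up. Side walls x -50 to +55, 6 thick; home tail is level with their front ends. Stop at x +50; a key block in the notch stops the other hand 28 mm short.
- mouth_right (a point): Mouth of the right-hand sleeve: front edge of its floor, x -62 in the holder's frame, 5 mm above the table. Inside 63 wide, 28 high (z 5 to 33); roof only from x -38 on. Lips 24 mm high flare out from the walls at x -49 to 4 mm wider a side at x -62 (outer y +-40): fingers on the cassette's sides cannot pass them. Rigid, no spring or catch; friction under 2 N.
- tape_roll: amber tape ring, 72 mm across, 19 mm high, loose bystander; origin centre underside
- stapler: blue and black stapler, 130 x 36 x 40 mm, loose bystander; origin centre underside, x along its length

How it is judged:
At the end, for the whole second after the job is handed in: Each cassette lies at rest face up in the holder of its own hand, fully home: its origin within 3 mm of the home place along the sleeve, 4 mm across, on the sleeve floor (origin 2 to 10 mm above the table), in line within 0.08 rad and flat within 0.08 rad (x of cassette_left in the frame of holder_left between -0.003 and 0.003 m and y of cassette_left in the frame of holder_left between -0.004 and 0.004 m and z of cassette_left in the frame of holder_left between 0.002 and 0.01 m and angle between the x axis of cassette_left and the x axis of holder_left, either way round below 0.08 rad and angle between each of cassette_left, cassette_right's own z axis and vertical below 0.08 rad and linear speed of each of cassette_left, cassette_right below 0.02 m/s and x of cassette_right in the frame of holder_right between -0.003 and 0.003 m and y of cassette_right in the frame of holder_right between -0.004 and 0.004 m and z of cassette_right in the frame of holder_right between 0.002 and 0.01 m and angle between the x axis of cassette_right and the x axis of holder_right, either way round below 0.08 rad); the robot touches nothing.
It fails at once if the left-hand cassette is rammed against a holder (contact force over 60 N) (contact force between cassette_left and holder_left above 60 N or contact force between cassette_left and holder_right above 60 N).
It fails at once if the right-hand cassette is rammed against a holder (contact force over 60 N) (contact force between cassette_right and holder_left above 60 N or contact force between cassette_right and holder_right above 60 N).
It fails at once if the tape roll or stapler is moved more than 20 mm (distance of any of tape_roll, stapler from where it was at the start of the episode above 0.02 m).
It also fails if it takes over 69 s, if anything falls off the work surface, if the arm or the gripper's body presses on something with over 40 N, if the wrist force passes 120 N, or if a joint passes its speed limit or range.

### The arm

A 7-joint arm with a two-finger parallel gripper is mounted at the origin on the work surface. World frame = base frame: x ahead of the robot, y to its left, z up, the work surface at z = 0. Lengths are in m, angles in rad, forces in N, time in s.
With the tool pointing down it reaches from about 0.35 to 0.9 m from the base axis. Payload 19.9 kg.
Tool frame: the origin (TCP) lies midway between the tips of the shut fingers; the grasp point (between the pads) lies 19 mm behind it; z points along the fingers, y is the line along which they close (so a half turn about z gives the same grasp; the last joint's range is limited). The gripper opens to 94 mm and grips with 3 to 60 N. Pads are 16 mm wide; open, the fingers measure 119 mm over their backs; the gripper's body (75 mm by 177 mm) begins 78 mm behind the grasp point.
Start: joints at [1.073, 0.417, -0.01, 1.614, 0.005, 1.111, -0.053], TCP at [0.275, -0.561, 0.182] pointing down, gripper open.
Joint ranges: [-2.81, 2.81], [-0.39, 2.02], [-1.27, 1.25], [0.06, 2.57], [-1.19, 4.33], [0.19, 2], [-2.82, 2.82]. Speed limits (rad/s): [1.89, 1.89, 2.39, 2.39, 3.01, 3.01, 3.01].

### API

Orientations are given as a unit quaternion [w, x, y, z].
In Python, from station import robot gives the robot as it stands.
- The arm moves only by the tool servo_tool, never from a script. Its argument "increments" is one flat list of numbers, 7 for each row, row after row: the closure, from -1 (fully open) to 1 (shut), then the shift along the tool's x, y, z in units of 0.2 m (1.0 is 0.2 m), then the turn, a rotation vector about the tool's x, y, z in units of 90 degrees (1.0 is 90 degrees). A call has 1 to 12 rows; each row is the pose to reach, as a shift and turn from the pose commanded when the call began, along the tool's axes at that moment; what a row does not reach only later rows make up. A row lasts 1/10 s, in which the tool goes at most 50 mm and 8.59 degrees, less where a joint would pass 70% of its speed; a pose out of reach is approached as far as the arm can. A call with a number of a shift or a turn outside -1 to 1 is refused whole. A call with a gripper value outside its range is refused whole. The fingers move at their own pace and stop on an object; the grip force is fixed at half the most. Time passes only in rows, so rows that repeat a pose let the fingers close. It gives the time, the measured TCP pose, the force, the opening and the grip force at its end, in the units of the state.
- robot.get_state(): the state, without advancing time (a new reading comes with each control period).
- robot.grab_frame(name): name is "side" or "top"; returns (picture, depth): 480x640x3 uint8, red, green, blue; 480x640 float32, m along the optical axis (not along the pixel's ray), 0 where there is no reading.
- robot.camera_model(name): a dict with "intrinsics" (3x3 intrinsics, pixels), "dist" ([k1, k2, p1, p2, k3] as OpenCV has them; the pictures are not rectified), "rvec" (rotation vector, rad) and "tvec" (3), from world to camera coordinates, as OpenCV has them. Camera axes: x right, y down, z forward; pixel columns grow to the right and rows downward; lengths in m; the calibration is good to about 2 mm. A picture is of the moment at which its call begins. camera_model takes no time and is no camera call.
- robot.hand_in(): hands the job in; it is judged then, once.
Trained networks look in the newest picture that a camera, given by its name, has taken for a name from the list of things; names that differ only in an ending like _2 or _b are one class to them, and where a whole thing is asked for, a point or a joint stands for the part that bears it (a point fixed in the world has none). Each returns a list of dicts, best first, with "p" (0 to 1); they miss things now and then, are a little off and sometimes report something else, mostly with a low value. They report only what shows in the picture. A call takes as long as a camera call.
- robot.masks_of(camera, query): "mask" (480x640 bool, what is visible of it) and "rect" ([centre column, centre row, width, height] in pixels, round what is visible of it).
- robot.tip_of(camera, query): "at" ([column, row] in pixels: a listed point, or the origin of a listed thing).
The state is a dict: "time_s": time; "qpos": joint angles; "joint_velocities": joint speeds; "joint_efforts": joint torques, N m; "ee_pos": TCP position; "eef_rot": TCP orientation; "wrist_force": force on the tool from outside, world axes, zero at the start; "moment": the same for the moment, N m; "width": opening from 0.0 (shut) to 1.0 (fully open); "grasp_force": force on a finger pad.
Only numpy, scipy, OpenCV 4.12 (cv2) and the standard library are available. Lean on these libraries where they do the work, as an engineer would, in place of code of your own. Each camera call takes 0.05 s, during which the arm holds its last target. There are 200 camera calls.

## Working session

There is one attempt and no reset: what is moved stays moved. The work goes in short steps, Python scripts to look and compute and a tool call to move; the robot and the scene stay as the last step left them, time stands still between calls to the robot, and variables do not carry over. Pictures are saved under pics/ and viewed, at most 10 in all, crops included, and the job is handed in when it is done.

Besides the shell and the picture viewer there is one more tool, called after "Request:" as name(argument=value, ...), one argument or row to a line, values as JSON. servo_tool: Moves the arm, as the interface text tells. Shifts and turns lie within -1 to 1; 1 stands for 0.2 m of shift or 90 degrees of turn. Its arguments: {"type":"object","properties":{"increments":{"type":"array"}},"required":["increments"]}

```bash
mkdir -p pics; ls
python3 - <<'E'
from station import robot
import cv2
for n in("top","side"):
    im,d=robot.grab_frame(n); cv2.imwrite(f"pics/{n}0.png",im[:,:,::-1])
    m=robot.camera_model(n); print(n,m)
    for q in("cassette_left","cassette_right","holder_left","holder_right","tape_roll","stapler"):
        for r in robot.masks_of(n,q)[:2]: print(q,round(r["p"],2),[round(float(v)) for v in r["rect"]])
s=robot.get_state();print(s)
E
```

```text
pics
top {'intrinsics': array([[473.89415733,   0.        , 315.94525697],
       [  0.        , 473.89415733, 236.64131383],
       [  0.        ,   0.        ,   1.        ]]), 'dist': array([0.03800704, 0.        , 0.        , 0.        , 0.        ]), 'rvec': array([ 2.13557527, -2.17479706,  0.1274536 ]), 'tvec': array([0.01403855, 0.5510234 , 1.13975595])}
cassette_right 0.79 [313, 196, 22, 39]
holder_left 0.69 [407, 215, 39, 51]
holder_right 0.76 [243, 213, 34, 51]
tape_roll 0.92 [477, 244, 27, 29]
stapler 0.87 [165, 249, 27, 54]
side {'intrinsics': array([[463.86668747,   0.        , 325.294038  ],
       [  0.        , 463.86668747, 244.06964306],
       [  0.        ,   0.        ,   1.        ]]), 'dist': array([-0.11695534,  0.        ,  0.        ,  0.        ,  0.        ]), 'rvec': array([ 0.60807978, -2.6468132 ,  1.15578445]), 'tvec': array([0.49909707, 0.19023948, 0.90707498])}
cassette_left 0.82 [365, 268, 47, 28]
cassette_right 0.91 [290, 241, 40, 33]
holder_left 0.75 [351, 196, 50, 34]
holder_right 0.67 [265, 296, 68, 53]
tape_roll 0.65 [349, 194, 45, 38]
tape_roll 0.6 [394, 171, 22, 19]
stapler 0.86 [248, 390, 75, 33]
{'time_s': 0.7, 'qpos': array([ 1.07354054,  0.41740371, -0.01030892,  1.61361943,  0.00470682,
        1.11070486, -0.05295798]), 'joint_velocities': array([-3.05149987e-04, -1.80372725e-04, -1.30093920e-03, -6.44837108e-04,
       -9.02127075e-04, -1.53567873e-04,  7.04207662e-05]), 'joint_efforts': array([ 3.20327308e-04, -8.50871229e+01,  6.38122223e-01, -4.26234484e+01,
       -4.87896230e-02,  1.36633753e-02, -1.51594645e-05]), 'ee_pos': array([ 0.27507554, -0.56117138,  0.18171456]), 'eef_rot': array([-4.82080307e-05,  9.74141625e-01,  2.25938245e-01, -3.37204483e-05]), 'wrist_force': array([-0.99659669,  0.84491351, -0.74691523]), 'moment': array([0.0294158 , 0.01925014, 0.00774001]), 'grasp_force': 0.0, 'width': 1.0014266703102799}
```

View pics/top0.png

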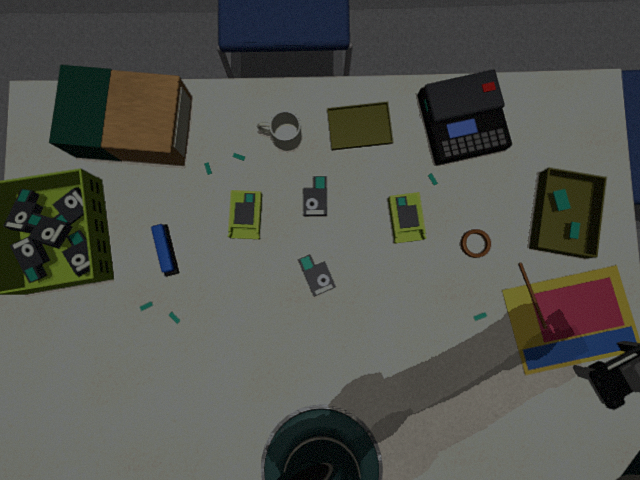

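View pics/side0.png

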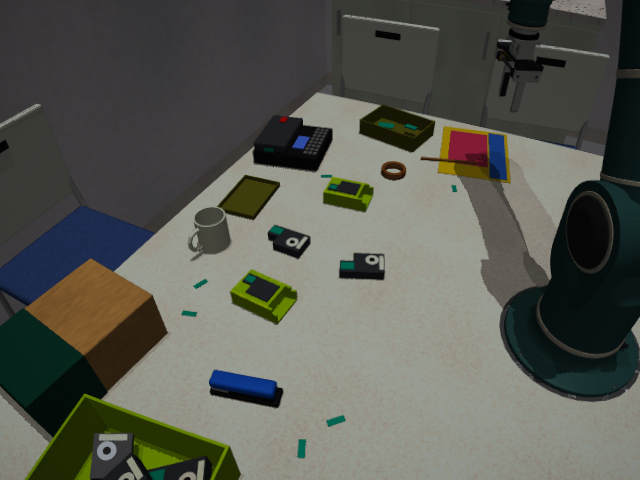

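The top view shows the cassettes near (315,196) and (317,275), and the holders near (245,215) and (407,217). The tape roll is at (476,243) and the stapler at (165,249). I'll zoom in to check which hand each one is.

Run:
```python
import cv2
im=cv2.imread("pics/top0.png")[170:310,222:442]
im=cv2.convertScaleAbs(cv2.resize(im,None,fx=3.6,fy=3.6,interpolation=cv2.INTER_CUBIC),alpha=1.6)
cv2.imwrite("pics/crop1.png",im)
```

```text
(no output)
```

View pics/crop1.png

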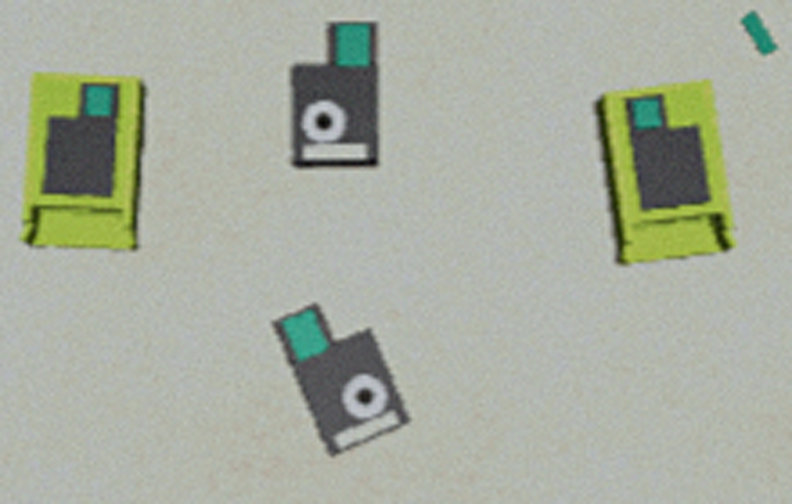

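```bash
cat > fit.py <<'E'
import numpy as np, cv2
from scipy.optimize import minimize
S=4
def prism(poly,z0,z1): return np.array([[x,y,z] for x,y in poly for z in(z0,z1)])/1000.
def parts(kind):
    if kind[0]=='c':
        s=1 if kind.endswith('left') else -1
        return [prism([(-50,-30),(20,-30),(20,30),(-50,30)],0,24),prism([(15,-4*s),(50,-4*s),(50,30*s),(15,30*s)],0,24)]
    return [prism([(-50,-37.5),(55,-37.5),(55,37.5),(-50,37.5)],0,37),prism([(-62,-40),(-49,-37.5),(-49,37.5),(-62,40)],0,24)]
def proj(m,P): return cv2.projectPoints(P.reshape(-1,1,3),m["rvec"],m["tvec"],m["intrinsics"],m["dist"])[0][:,0]
def ray(m,uv,z):
    n=cv2.undistortPoints(np.array([[uv]],float),m["intrinsics"],m["dist"])[0,0]
    R=cv2.Rodrigues(m["rvec"])[0]; c=-R.T@m["tvec"]; d=R.T@np.array([n[0],n[1],1]); return c+d*(z-c[2])/d[2]
def place(P,p,z=0):
    c,s=np.cos(p[2]),np.sin(p[2]); return P@np.array([[c,s,0],[-s,c,0],[0,0,1]])+[p[0],p[1],z]
def fit(im,m,kind,p0,z=0,pad=12):
    pr=[parts(kind),]
    uv=np.vstack([proj(m,place(P,p0,z)) for P in pr[0]]); a=np.floor(uv.min(0)-pad).astype(int); b=np.ceil(uv.max(0)+pad).astype(int)
    roi=cv2.resize(im[a[1]:b[1],a[0]:b[0]],None,fx=S,fy=S,interpolation=cv2.INTER_CUBIC).astype(int)
    if kind[0]=='h': obs=(roi[...,1]-roi[...,2]>25)
    else: obs=(roi.max(2)<95)|(roi[...,1]-roi[...,0]>25)
    obs=obs.astype(np.uint8); obs=cv2.morphologyEx(obs,cv2.MORPH_OPEN,np.ones((5,5)))
    cs=cv2.findContours(obs,cv2.RETR_EXTERNAL,cv2.CHAIN_APPROX_NONE)[0]
    obs=np.zeros_like(obs); cv2.drawContours(obs,[max(cs,key=cv2.contourArea)],-1,1,-1)
    def ren(p):
        r=np.zeros_like(obs)
        for P in pr[0]:
            q=(proj(m,place(P,p,z))-a+.5)*S-.5
            cv2.fillConvexPoly(r,np.round(cv2.convexHull(q.astype(np.float32))*16).astype(np.int32),1,shift=4)
        return r
    f=lambda p:float((ren(p)!=obs).sum())
    best=None
    for d in (0,.1,-.1):
        s0=np.array(p0)+[0,0,d]
        r=minimize(f,s0,method="Nelder-Mead",options=dict(initial_simplex=s0+np.array([[0,0,0],[.01,0,0],[0,.01,0],[0,0,.1]]),xatol=1e-4,fatol=1))
        if best is None or r.fun<best.fun: best=r
    vis=im[a[1]:b[1],a[0]:b[0]][:,:,::-1]; vis=np.ascontiguousarray(cv2.resize(vis,None,fx=S,fy=S,interpolation=cv2.INTER_CUBIC))
    cv2.drawContours(vis,cv2.findContours(ren(best.x),0,1)[0],-1,(0,0,255),1)
    return best.x,best.fun/obs.sum(),vis
E
python3 - <<'E'
from fit import *
from station import robot
T=robot.camera_model("top");Sd=robot.camera_model("side")
ims={n:cv2.imread(f"pics/{n}0.png")[:,:,::-1] for n in("top","side")}
g=lambda x,y:(222+x/3.6,170+y/3.6)
init={"cassette_right":(g(335,95),.0),"cassette_left":(g(341,380),.4),"holder_right":(g(85,155),0),"holder_left":(g(667,165),.1)}
for i,(k,(uv,th)) in enumerate(init.items()):
    p0=np.array([*ray(T,uv,.02)[:2],th])
    row=[]
    for n,m in(("top",T),("side",Sd)):
        p,e,v=fit(ims[n],m,k,p0); print(k,n,np.round(p,4),round(e,3)); row.append(cv2.resize(v,(390,290) ))
    try: out.append(np.hstack(row))
    except NameError: out=[np.hstack(row)]
cv2.imwrite("pics/fit1.png",cv2.resize(np.vstack([np.hstack(out[:2]),np.hstack(out[2:])]),(800,400)))
for n,uv in(("roll",(476,243)),("stapler",(165,249))): print(n,ray(T,uv,.02))
E
```

```text
cassette_right top [ 0.6584  0.0055 -0.0206] 0.032
cassette_right side [ 0.6591  0.0056 -0.0126] 0.034
cassette_left top [0.4621 0.0048 0.3893] 0.037
cassette_left side [0.4627 0.0039 0.3894] 0.239
holder_right top [ 0.6165  0.1827 -0.0629] 0.04
holder_right side [ 0.6169  0.1799 -0.0639] 0.017
holder_left top [ 0.601  -0.2244  0.1116] 0.045
holder_left side [ 0.6022 -0.2253  0.1112] 0.02
roll [ 0.52960166 -0.39358799  0.02      ]
stapler [0.52887487 0.38106121 0.02      ]
```

View pics/fit1.png

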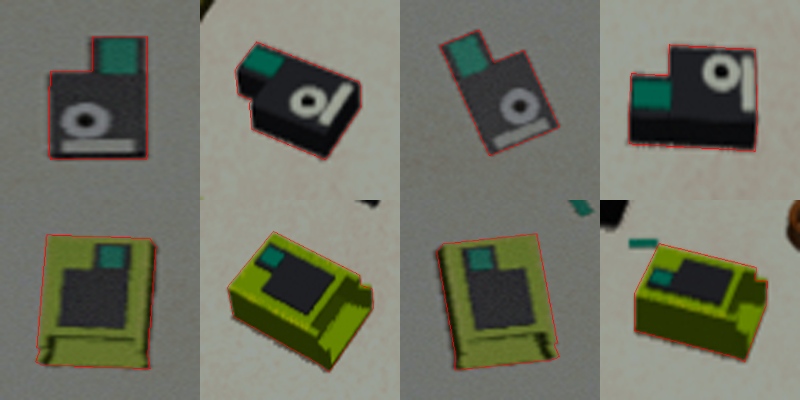

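The top crop settles the hands. The upper cassette (nose on its right) is right-hand and goes in the holder at the left of the image. The lower one (nose on its left) is left-hand and goes in the holder at the right. The model outlines in the fit picture match closely in both cameras. I'll approach the left-hand cassette first.

```bash
cat > go.py <<'E'
import numpy as np,sys
from station import robot
from scipy.spatial.transform import Rotation as R
OBJ={"cl":(.4624,.0045,.389),"cr":(.6588,.0055,-.017),"hl":(.6017,-.225,.1113),"hr":(.6167,.181,-.0633)}
def tgt(o,x,y=0):
    a,b,t=OBJ[o]; return np.array([a+x*np.cos(t)-y*np.sin(t),b+x*np.sin(t)+y*np.cos(t)]),t
def rel(o,x,z,y=0):
    s=robot.get_state(); q=s["eef_rot"]; r=R.from_quat([q[1],q[2],q[3],q[0]]); xy,t=tgt(o,x,y)
    want=R.from_matrix([[np.cos(t),np.sin(t),0],[np.sin(t),-np.cos(t),0],[0,0,-1]])
    d=r.inv().apply(np.array([*xy,z])-s["ee_pos"])/.2; w=(r.inv()*want).as_rotvec()/(np.pi/2)
    c,si=np.cos(t),np.sin(t); e=s["ee_pos"][:2]-np.array(OBJ[o][:2])
    print("t",round(s["time_s"],2),"shift",d.round(3),"turn",w.round(3),"| here in frame",np.round([c*e[0]+si*e[1],-si*e[0]+c*e[1],s["ee_pos"][2]],4),"F",s["wrist_force"].round(1),"w",round(s["width"],3),"g",round(s["grasp_force"],1),"q7",round(s["qpos"][6],2))
if __name__=="__main__": a=sys.argv; rel(a[1],*map(float,a[2:]))
E
python3 go.py cl -.04 .1
```

```text
t 0.7 shift [ 1.886 -2.141  0.409] turn [-0.     0.     0.043] | here in frame [-0.3879 -0.4524  0.1817] F [-1.   0.8 -0.7] w 1.001 g 0.0 q7 -0.05
```

Request:
servo_tool(
  increments=[-1,0.16,-0.18,0,0,0,0,-1,0.32,-0.36,0,0,0,0,-1,0.48,-0.54,0,0,0,0,-1,0.63,-0.71,0,0,0,0],
)

```text
time_s: 1.1
ee_pos: [0.326, -0.3762, 0.1818]
eef_rot: [0.0, 0.974, 0.226, 0.0]
wrist_force: [1.6, 0.9, -0.5]
width: 1.002
grasp_force: 0.0
```

Request:
servo_tool(
  increments=[-1,0.16,-0.18,0,0,0,0,-1,0.32,-0.36,0,0,0,0,-1,0.48,-0.54,0,0,0,0,-1,0.63,-0.71,0,0,0,0],
)

```text
time_s: 1.5
ee_pos: [0.3766, -0.1933, 0.182]
eef_rot: [0.0, 0.974, 0.226, 0.0]
wrist_force: [2.3, -0.2, -1.2]
width: 0.999
grasp_force: 0.0
```

Request:
servo_tool(
  increments=[-1,0.16,-0.18,0,0,0,0.01,-1,0.32,-0.36,0.1,0,0,0.02,-1,0.48,-0.54,0.2,0,0,0.03,-1,0.62,-0.71,0.3,0,0,0.04,-1,0.62,-0.71,0.4,0,0,0.043,-1,0.62,-0.71,0.4,0,0,0.043],
)

```text
time_s: 2.1
ee_pos: [0.424, -0.0121, 0.1]
eef_rot: [-0.001, 0.981, 0.194, -0.002]
wrist_force: [-0.2, 0.4, 0.3]
width: 1.003
grasp_force: 0.0
```

```bash
python3 go.py cl -.04 .005
```

```text
t 2.1 shift [ 0.011 -0.003  0.475] turn [-0.001  0.002  0.001] | here in frame [-0.0419 -0.0007  0.1   ] F [-0.2  0.4  0.3] w 1.003 g 0.0 q7 -1.33
```

Request:
servo_tool(
  increments=[-1,0.008,-0.003,0.2,0,0,0,-1,0.008,-0.003,0.35,0,0,0,-1,0.008,-0.003,0.43,0,0,0,-1,0.008,-0.003,0.468,0,0,0,-1,0.008,-0.003,0.468,0,0,0,1,0.008,-0.003,0.468,0,0,0,1,0.008,-0.003,0.468,0,0,0,1,0.008,-0.003,0.468,0,0,0,1,0.008,-0.003,0.468,0,0,0,1,0.008,-0.003,0.468,0,0,0,1,0.008,-0.003,0.468,0,0,0,1,0.008,-0.003,0.468,0,0,0],
)

```text
time_s: 3.3
ee_pos: [0.4264, -0.012, 0.0082]
eef_rot: [-0.0, 0.981, 0.193, -0.0]
wrist_force: [-0.3, 0.4, -0.3]
width: 0.441
grasp_force: 0.0
```

```bash
python3 go.py hl -.18 .06
```

```text
t 3.3 shift [-0.458  1.072 -0.259] turn [-0.     0.     0.176] | here in frame [-0.1505  0.2312  0.0082] F [-0.3  0.4 -0.3] w 0.441 g 0.0 q7 -1.46
```

Request:
servo_tool(
  increments=[1,0,0,0,0,0,0,1,0,0,0,0,0,0],
)

```text
time_s: 3.5
ee_pos: [0.4264, -0.012, 0.0081]
eef_rot: [-0.0, 0.981, 0.193, -0.0]
wrist_force: [-0.1, 0.8, 0.2]
width: 0.27
grasp_force: 0.0
```

Run:
```python
from station import robot
import cv2
a=cv2.resize(robot.grab_frame("side")[0][190:330,290:450,::-1],None,fx=3.5,fy=3.5,interpolation=2)
cv2.imwrite("pics/g1.png",a)
```

```text
(no output)
```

View pics/g1.png

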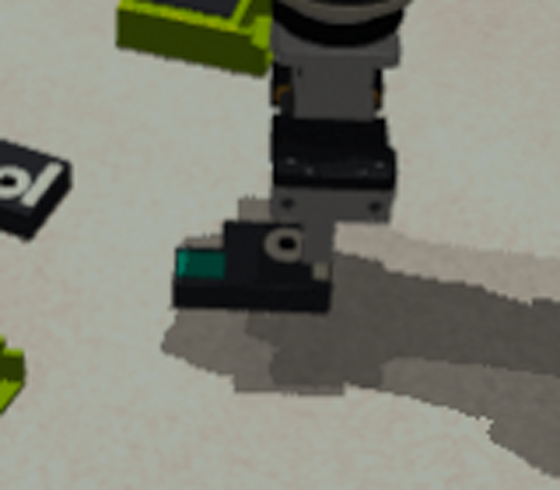

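The side crop shows a finger at about (320,240), near the cassette tail. The near finger isn't visible on the cassette, and the fingers are closing past 60 mm. I'll project the TCP into the image and look from the top.

Run:
```python
from station import robot
from fit import *
s=robot.get_state(); p=s["ee_pos"]; print(p,s["width"],s["qpos"].round(3))
m=robot.camera_model("side"); M=robot.camera_model("top")
P=np.array([p+[0,0,z] for z in(0,.02,.04,.1)]); print("side",(proj(m,P)).round(1).tolist()); print("top",proj(M,P).round(1).tolist())
im=robot.grab_frame("side")[0]; tm=robot.grab_frame("top")[0]
for n,mm,i in(("side",m,im),("top",M,tm)):
    x,e,v=fit(i,mm,"cassette_left",np.array([.4624,.0045,.389])); print(n,x.round(4),round(e,3))
a=cv2.resize(im[220:290,330:420,::-1],None,fx=6,fy=6,interpolation=2)
b=cv2.resize(tm[240:310,270:360,::-1],None,fx=4,fy=4,interpolation=2); b=cv2.resize(b,(270,420)) if 0 else cv2.copyMakeBorder(b,0,420-280,0,0,0)[:, :260]
c=np.ascontiguousarray(np.hstack([a,b])); 
for q in proj(m,P): cv2.circle(c,tuple(int(v) for v in (q-[330,220]+.5)*6),3,(0,0,255),-1)
cv2.imwrite("pics/g2.png",c)
```

```text
[ 0.42644631 -0.01197738  0.00813881] 0.22927356847111408 [ 0.299  0.374 -0.391  2.211  0.25   0.597 -1.458]
side [[378.8, 267.1], [379.5, 260.9], [380.1, 254.5], [382.1, 234.1]]
top [[323.3, 287.4], [323.4, 287.2], [323.4, 287.1], [323.7, 286.6]]
side [0.4608 0.0042 0.3712] 0.487
top [0.432  0.0135 0.8264] 0.742
```

View pics/g2.png

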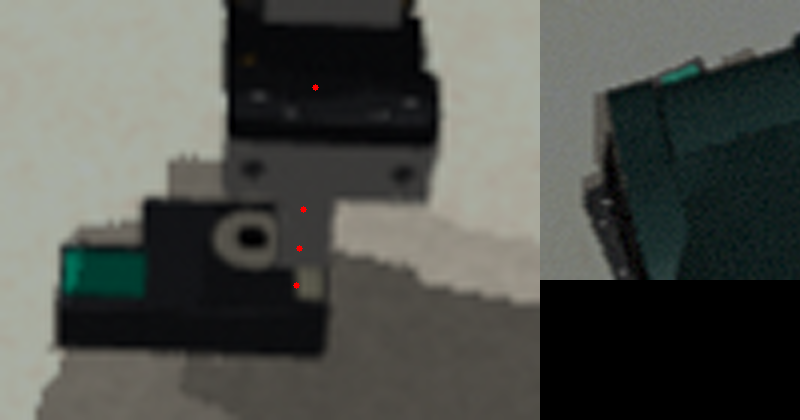

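Request:
servo_tool(
  increments=[-1,0,0,-0.01,0,0,0,-1,0,0,-0.01,0,0,0,-1,0,0,-0.01,0,0,0],
)

```text
time_s: 3.95
ee_pos: [0.4265, -0.012, 0.0102]
eef_rot: [0.0, 0.981, 0.193, 0.0]
wrist_force: [1.0, 0.6, -0.4]
width: 0.364
grasp_force: 0.0
```

Run:
```python
from station import robot
from fit import *
m=robot.camera_model("side"); t=.389; p=np.array([.4264,-.012,0])
for o in(.011,.017,.023):
  P=np.array([p+[-o*np.sin(t),o*np.cos(t),z] for z in(.008,.016,.024,.032)]); print(o,proj(m,P).round(1).tolist())
s=robot.get_state(); print(s["width"],s["ee_pos"],s["wrist_force"])
im,d=robot.grab_frame("side"); 
q=robot.masks_of("side","cassette_left"); print([(round(r["p"],2),r["rect"]) for r in q])
cv2.imwrite("pics/g3.png",cv2.resize(im[200:300,320:430,::-1],None,fx=6,fy=6,interpolation=2)[:600])
# depth on finger/cassette in world z
R_=cv2.Rodrigues(m["rvec"])[0]
def w(u,v):
    n=cv2.undistortPoints(np.array([[[u,v]]],float),m["intrinsics"],m["dist"])[0,0]; return (R_.T@(np.array([n[0],n[1],1])*d[v,u]-m["tvec"])).round(3).tolist()
for v in range(244,284,3): print(v,[w(u,v) for u in(372,378,382)])
```

```text
0.011 [[378.9, 270.7], [379.2, 268.2], [379.4, 265.7], [379.7, 263.1]]
0.017 [[379.0, 272.6], [379.2, 270.1], [379.5, 267.6], [379.7, 265.1]]
0.023 [[379.0, 274.5], [379.3, 272.1], [379.5, 269.5], [379.8, 267.0]]
0.3636619830770244 [ 0.42651655 -0.01200832  0.01022027] [ 0.99118886  0.61096743 -0.37284133]
[(0.95, [365.5, 267.4, 44.4, 25.8])]
244 [[0.417, 0.077, 0.157], [0.406, 0.073, 0.158], [0.4, 0.069, 0.157]]
247 [[0.418, 0.072, 0.145], [0.407, 0.068, 0.146], [0.401, 0.063, 0.144]]
250 [[0.418, 0.071, 0.136], [0.407, 0.066, 0.137], [0.4, 0.065, 0.138]]
253 [[0.461, -0.058, -0.001], [0.423, 0.015, 0.078], [0.414, 0.014, 0.08]]
256 [[0.448, -0.022, 0.026], [0.421, 0.018, 0.072], [0.413, 0.015, 0.072]]
259 [[0.445, -0.014, 0.025], [0.421, 0.016, 0.062], [0.413, 0.014, 0.063]]
262 [[0.442, -0.006, 0.023], [0.42, 0.019, 0.055], [0.413, 0.013, 0.053]]
265 [[0.439, -0.0, 0.02], [0.419, 0.018, 0.046], [0.411, 0.016, 0.047]]
268 [[0.435, 0.01, 0.022], [0.423, 0.006, 0.023], [0.415, 0.002, 0.023]]
271 [[0.431, 0.02, 0.024], [0.419, 0.014, 0.023], [0.205, 0.699, 0.76]]
274 [[0.43, 0.022, 0.016], [0.418, 0.017, 0.017], [0.41, 0.014, 0.018]]
277 [[0.429, 0.023, 0.008], [0.417, 0.019, 0.01], [0.409, 0.012, 0.006]]
280 [[0.428, 0.023, -0.001], [0.416, 0.018, -0.001], [0.408, 0.013, -0.002]]
283 [[0.425, 0.033, 0.0], [0.412, 0.028, 0.001], [0.405, 0.023, -0.0]]
```

View pics/g3.png

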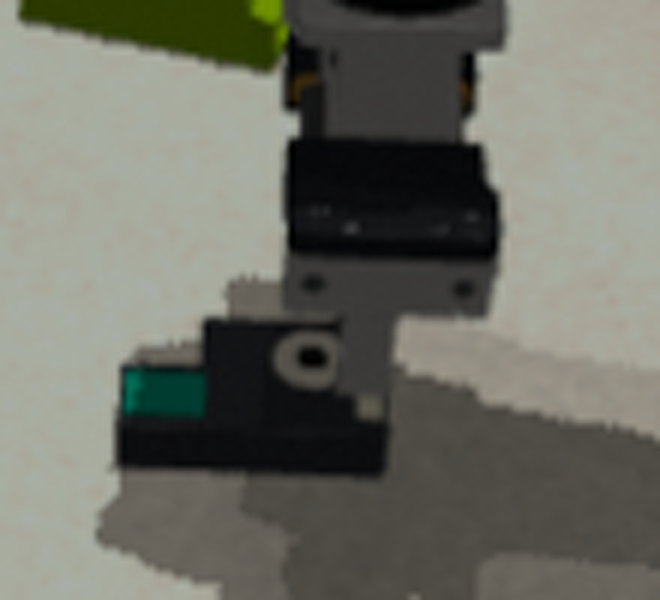

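The side view puts the fingertips at about z 0.043, though the reported TCP z is 0.010. So the tips sit roughly 33 mm higher than the TCP reading at this opening. I'll open fully and measure the tips again.

Request:
servo_tool(
  increments=[-1,0,0,0,0,0,0,-1,0,0,0,0,0,0,-1,0,0,0,0,0,0,-1,0,0,0,0,0,0,-1,0,0,0,0,0,0,-1,0,0,0,0,0,0,-1,0,0,0,0,0,0],
)

```text
time_s: 4.75
ee_pos: [0.4264, -0.012, 0.0101]
eef_rot: [-0.0, 0.981, 0.193, -0.0]
wrist_force: [-1.1, 0.7, -0.8]
width: 0.995
grasp_force: 0.0
```

```bash
cat > tip.py <<'E'
from station import robot
from fit import *
def cloud():
    m=robot.camera_model("side"); im,d=robot.grab_frame("side")
    v,u=np.mgrid[0:480,0:640]; n=cv2.undistortPoints(np.stack([u,v],-1).reshape(-1,1,2).astype(float),m["intrinsics"],m["dist"])[:,0]
    c=np.c_[n,np.ones(len(n))]*d.reshape(-1,1); return ((c-m["tvec"])@cv2.Rodrigues(m["rvec"])[0]),im
def tips():
    W,im=cloud(); s=robot.get_state(); q=s["eef_rot"]
    from scipy.spatial.transform import Rotation as R
    L=R.from_quat([*q[1:],q[0]]).inv().apply(W-s["ee_pos"])   # tool frame
    print("width",round(s["width"],3),"tcp",s["ee_pos"].round(4))
    k=(abs(L[:,0])<.02)&(abs(L[:,1])<.075)&(W[:,2]>.006)&(L[:,2]>-.12)
    for a in np.arange(-.075,.075,.01):
        j=k&(L[:,1]>=a)&(L[:,1]<a+.01)
        if j.sum()>3: print("tool y %.3f n %d  z hist(10mm from 0.006):"%(a,j.sum()),np.histogram(W[j,2],np.arange(.006,.12,.01))[0], "x %.3f..%.3f"%(L[j,0].min(),L[j,0].max()))
if __name__=="__main__": tips()
E
python3 tip.py
```

```text
width 1.003 tcp [ 0.4264 -0.012   0.0101]
tool y -0.065 n 217  z hist(10mm from 0.006): [ 0  0  0 11 26 32 34 30 32 38 14] x -0.010..0.009
tool y -0.055 n 7  z hist(10mm from 0.006): [0 0 0 3 0 0 3 0 0 1 0] x 0.009..0.009
tool y -0.035 n 51  z hist(10mm from 0.006): [28 23  0  0  0  0  0  0  0  0  0] x -0.011..0.019
tool y -0.025 n 19  z hist(10mm from 0.006): [ 0 19  0  0  0  0  0  0  0  0  0] x 0.008..0.019
tool y -0.015 n 17  z hist(10mm from 0.006): [ 0 17  0  0  0  0  0  0  0  0  0] x 0.007..0.019
tool y -0.005 n 23  z hist(10mm from 0.006): [ 0 23  0  0  0  0  0  0  0  0  0] x 0.007..0.019
tool y 0.005 n 21  z hist(10mm from 0.006): [ 0 21  0  0  0  0  0  0  0  0  0] x 0.005..0.019
tool y 0.015 n 20  z hist(10mm from 0.006): [ 0 19  1  0  0  0  0  0  0  0  0] x 0.005..0.019
tool y 0.025 n 9  z hist(10mm from 0.006): [0 9 0 0 0 0 0 0 0 0 0] x 0.005..0.018
```

The tips read z 0.0425 fully open as well, so the reported TCP lies a constant 32 mm below the real fingertips. I'll allow for this by going 36 mm lower in small steps, watching the force.

Request:
servo_tool(
  increments=[-1,0,0,0.06,0,0,0,-1,0,0,0.12,0,0,0,-1,0,0,0.14,0,0,0,-1,0,0,0.14,0,0,0],
)

```text
time_s: 5.2
ee_pos: [0.4257, -0.0118, -0.0189]
eef_rot: [-0.0, 0.981, 0.193, -0.001]
wrist_force: [-0.6, -0.3, -1.7]
width: 1.0
grasp_force: 0.0
```

Request:
servo_tool(
  increments=[-1,0,0,0.015,0,0,0,-1,0,0,0.03,0,0,0,-1,0,0,0.035,0,0,0,-1,0,0,0.035,0,0,0],
)

```text
time_s: 5.6
ee_pos: [0.4268, -0.012, -0.0237]
eef_rot: [0.0, 0.981, 0.193, 0.0]
wrist_force: [-11.3, -0.8, 43.2]
width: 1.004
grasp_force: 21.5
```

```bash
python3 tip.py
```

```text
width 1.002 tcp [ 0.4268 -0.012  -0.0237]
tool y -0.065 n 186  z hist(10mm from 0.006): [16 30 26 25 28 30 28  3  0  0  0] x -0.010..0.009
tool y -0.055 n 8  z hist(10mm from 0.006): [4 0 0 4 0 0 0 0 0 0 0] x -0.008..0.009
tool y -0.035 n 36  z hist(10mm from 0.006): [20 16  0  0  0  0  0  0  0  0  0] x 0.009..0.020
tool y -0.025 n 21  z hist(10mm from 0.006): [ 0 21  0  0  0  0  0  0  0  0  0] x 0.007..0.018
tool y -0.015 n 15  z hist(10mm from 0.006): [ 0 15  0  0  0  0  0  0  0  0  0] x 0.007..0.018
```

The fingers touched the table at a reported z of about −0.0235, which fixes the tip offset at about 23 mm. I'll back up 7 mm and grip.

Request:
servo_tool(
  increments=[-1,0,0,-0.04,0,0,0,-1,0,0,-0.04,0,0,0,1,0,0,-0.04,0,0,0,1,0,0,-0.04,0,0,0,1,0,0,-0.04,0,0,0,1,0,0,-0.04,0,0,0,1,0,0,-0.04,0,0,0,1,0,0,-0.04,0,0,0,1,0,0,-0.04,0,0,0,1,0,0,-0.04,0,0,0],
)

```text
time_s: 6.65
ee_pos: [0.4264, -0.012, -0.0169]
eef_rot: [-0.0, 0.981, 0.193, -0.0]
wrist_force: [0.6, -0.1, -0.9]
width: 0.637
grasp_force: 30.0
```

```bash
python3 go.py hl -.18 .02
```

```text
t 6.65 shift [-0.458  1.072 -0.185] turn [-0.     0.     0.176] | here in frame [-0.1506  0.2312 -0.0169] F [ 0.6 -0.1 -0.9] w 0.637 g 30.0 q7 -1.49
```

Request:
servo_tool(
  increments=[1,0,0,-0.1,0,0,0,1,-0.1,0.1,-0.18,0,0,0.02,1,-0.2,0.3,-0.185,0,0,0.06,1,-0.3,0.5,-0.185,0,0,0.1,1,-0.4,0.7,-0.185,0,0,0.14,1,-0.458,0.85,-0.185,0,0,0.176,1,-0.458,0.95,-0.185,0,0,0.176,1,-0.458,0.95,-0.185,0,0,0.176],
)

```text
time_s: 7.45
ee_pos: [0.4139, -0.2251, 0.0201]
eef_rot: [0.0, 0.999, 0.054, 0.0]
wrist_force: [-0.2, 0.3, -1.7]
width: 0.632
grasp_force: 30.0
```

```bash
python3 go.py hl -.18 -.008
```

```text
t 7.45 shift [0.034 0.104 0.141] turn [ 0.    -0.    -0.002] | here in frame [-0.1867  0.0208  0.0201] F [-0.2  0.3 -1.7] w 0.632 g 30.0 q7 -1.19
```

Request:
servo_tool(
  increments=[1,0.02,0.05,0.1,0,0,0,1,0.034,0.104,0.14,0,0,0,1,0.034,0.104,0.148,0,0,0,1,0.034,0.104,0.148,0,0,0],
)

```text
time_s: 7.85
ee_pos: [0.4225, -0.2419, -0.0095]
eef_rot: [-0.0, 0.998, 0.056, -0.0]
wrist_force: [0.3, 0.2, -1.4]
width: 0.636
grasp_force: 30.0
```

```bash
cat > chk.py <<'E'
import sys
from station import robot
from fit import *
from go import OBJ,rel
c,h=sys.argv[1:3]; n,hk={"l":"left","r":"right"}[c],{"l":"left","r":"right"}[c]
s=robot.get_state(); t=OBJ["h"+c][2]; e=s["ee_pos"]; g=float(h)
p0=np.array([e[0]+.04*np.cos(t),e[1]+.04*np.sin(t),t]); zc=e[2]-g
vis=[]
for cam in("side","top"):
    im=robot.grab_frame(cam)[0]; m=robot.camera_model(cam)
    a,ea,va=fit(im,m,"cassette_"+n,p0,z=zc,pad=8); b,eb,vb=fit(im,m,"holder_"+n,np.array(OBJ["h"+c]))
    d=a[:2]-b[:2]; T=b[2]; print(cam,"cas",a.round(4),round(ea,3),"hol",b.round(4),round(eb,3),"rel x,y mm",((d@[np.cos(T),np.sin(T)])*1e3).round(1),((d@[-np.sin(T),np.cos(T)])*1e3).round(1))
    vis+=[cv2.resize(va,(400,300)),cv2.resize(vb,(400,300))]
cv2.imwrite(sys.argv[3],np.vstack([np.hstack(vis[:2]),np.hstack(vis[2:])]))
rel("h"+c,-.08,-.010)
E
python3 chk.py l -.017 pics/k1.png
```

```text
side cas [ 0.452  -0.2218 -0.151 ] 0.484 hol [ 0.6022 -0.2252  0.1139] 0.021 rel x,y mm -148.9 20.4
top cas [ 0.4494 -0.2449  0.3987] 0.578 hol [ 0.601  -0.225   0.1115] 0.036 rel x,y mm -152.9 -2.8
t 7.95 shift [0.499 0.016 0.005] turn [-0.    -0.     0.001] | here in frame [-0.1797  0.0031 -0.009 ] F [ 0.2  0.4 -1.7] w 0.634 g 30.0 q7 -1.18
```

View pics/k1.png

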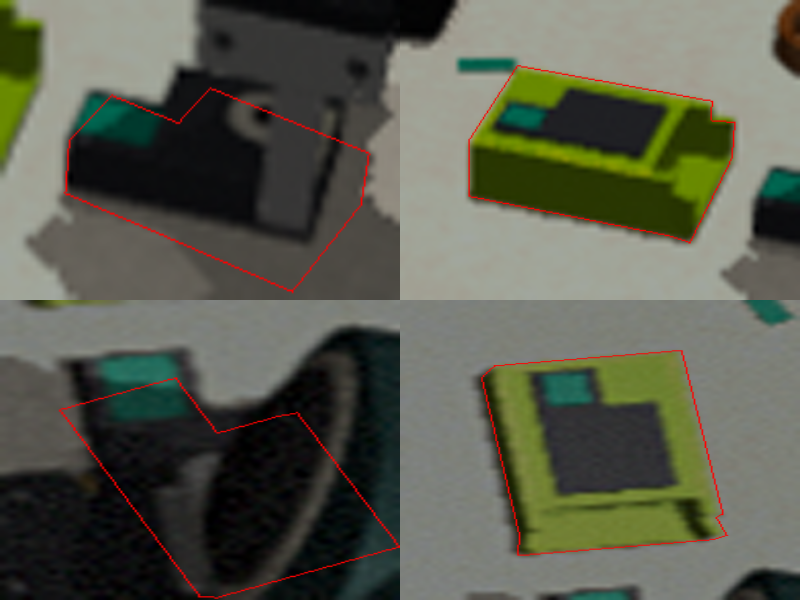

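The cassette is held level, with its nose pointing towards the mouth. Shadow and the gripper spoil the outline fit here, so I'll locate the cassette by its teal patch, and refit the holders with a hue mask that keeps the shaded walls.

```bash
sed -i "s/if kind\[0\]=='h': obs=.*/if kind[0]=='h':\n        H=cv2.cvtColor(roi.clip(0,255).astype(np.uint8),cv2.COLOR_RGB2HSV); obs=(H[...,0]>24)\&(H[...,0]<50)\&(H[...,1]>110)/" fit.py
cat > teal.py <<'E'
from station import robot
from fit import *
from go import OBJ
def teal(im,m,xy,z):
    uv=proj(m,np.array([[*xy,z]]))[0]; u,v=np.round(uv).astype(int); k=14
    y0,x0=v-k,u-k; H=cv2.cvtColor(np.ascontiguousarray(im[y0:v+k,x0:u+k]),cv2.COLOR_RGB2HSV)
    M=((H[...,0]>70)&(H[...,0]<100)&(H[...,1]>110)).astype(np.uint8)
    n,l,st,ce=cv2.connectedComponentsWithStats(M); i=1+np.argmin([np.hypot(*(c-k))-s[4]*.05 for c,s in zip(ce[1:],st[1:])])
    return ray(m,ce[i]+[x0,y0],z)[:2],st[i][4]
def infr(p,o):
    d=p-np.array(o[:2]); c,s=np.cos(o[2]),np.sin(o[2]); return np.array([c*d[0]+s*d[1],-s*d[0]+c*d[1]])*1e3
E
cat > rel2.py <<'E'
import sys
from teal import *
c,zg=sys.argv[1],float(sys.argv[2]); n={"l":"left","r":"right"}[c]; sg=1 if c=="l" else -1
s=robot.get_state(); e=s["ee_pos"]; q=s["eef_rot"]; phi=2*np.arctan2(q[2],q[1]); zc=e[2]-zg
for cam in("side","top"):
    m=robot.camera_model(cam); im0=np.ascontiguousarray(cv2.imread(f"pics/{cam}0.png")[:,:,::-1]); im=robot.grab_frame(cam)[0]
    o=OBJ["c"+c]; a,ea,_=fit(im0,m,"cassette_"+n,np.array(o)); h,eh,_=fit(im0,m,"holder_"+n,np.array(OBJ["h"+c]))
    T=np.array([o[0]+.035*np.cos(o[2])-sg*.013*np.sin(o[2]),o[1]+.035*np.sin(o[2])+sg*.013*np.cos(o[2])])
    p,n0=teal(im0,m,T,.024); tl=infr(p,a)
    t=phi; x=.075; P=np.array([e[0]+x*np.cos(t)-sg*.013*np.sin(t),e[1]+x*np.sin(t)+sg*.013*np.cos(t)])
    p2,n1=teal(im,m,P,.024+zc); ph=infr(p2,h); pt=infr(p2,[e[0],e[1],phi])
    print(cam,"hol",h.round(4),round(eh,3),"teal in cas",tl.round(1),n0,"in tool",pt.round(1),n1,"in holder",ph.round(1),"=> cassette in holder",(ph-tl).round(1),"yaw err",round(phi-h[2],4))
E
python3 rel2.py l -.017
```

```text
side hol [ 0.6014 -0.2248  0.1423] 0.032 teal in cas [32.6 12.5] 124 in tool [71.6 14.2] 73 in holder [-107.3   20.5] => cassette in holder [-139.9    8. ] yaw err -0.0299
top hol [ 0.6006 -0.2236  0.1172] 0.062 teal in cas [33.2 12.5] 107 in tool [71.8 14.7] 117 in holder [-106.9   16.9] => cassette in holder [-140.1    4.4] yaw err -0.0049
```

Request:
servo_tool(
  increments=[1,0,0.025,0.006,0,0,0,1,0.08,0.025,0.006,0,0,0,1,0.13,0.025,0.006,0,0,0,1,0.13,0.025,0.006,0,0,0],
)

```text
time_s: 8.45
ee_pos: [0.4504, -0.2442, -0.0106]
eef_rot: [-0.0, 0.998, 0.056, 0.0]
wrist_force: [0.0, -0.6, -1.3]
width: 0.633
grasp_force: 30.0
```

```bash
sed -i 's/"hl":([^)]*)/"hl":(.6019,-.2269,.1113)/' go.py; python3 go.py hl -.08 -.0102
```

```text
t 8.45 shift [ 0.363 -0.001 -0.001] turn [ 0.    -0.001  0.001] | here in frame [-0.1525 -0.0004 -0.0106] F [ 0.  -0.6 -1.3] w 0.633 g 30.0 q7 -1.2
```

Request:
servo_tool(
  increments=[1,0.03,0,0,0,0,0,1,0.06,0,0,0,0,0,1,0.09,0,0,0,0,0,1,0.12,0,0,0,0,0,1,0.13,0,0,0,0,0],
)

```text
time_s: 8.95
ee_pos: [0.4756, -0.2414, -0.0107]
eef_rot: [-0.0, 0.998, 0.056, 0.0]
wrist_force: [-0.7, -0.5, -1.5]
width: 0.634
grasp_force: 30.0
```

Request:
servo_tool(
  increments=[1,0.02,0,0,0,0,0,1,0.04,0,0,0,0,0,1,0.05,0,0,0,0,0],
)

```text
time_s: 9.25
ee_pos: [0.4852, -0.2404, -0.0107]
eef_rot: [-0.0, 0.998, 0.056, 0.0]
wrist_force: [-0.0, -0.0, -2.2]
width: 0.635
grasp_force: 30.0
```

Request:
servo_tool(
  increments=[1,0.02,0,0,0,0,0,1,0.04,0,0,0,0,0,1,0.06,0,0,0,0,0],
)

```text
time_s: 9.55
ee_pos: [0.4962, -0.2384, -0.0111]
eef_rot: [-0.001, 0.998, 0.056, -0.001]
wrist_force: [-2.7, 3.6, -2.3]
width: 0.635
grasp_force: 30.0
```

Request:
servo_tool(
  increments=[1,0.02,0,0,0,0,0,1,0.04,0,0,0,0,0,1,0.06,0,0,0,0,0],
)

```text
time_s: 9.85
ee_pos: [0.5085, -0.237, -0.011]
eef_rot: [-0.001, 0.998, 0.056, -0.001]
wrist_force: [-3.2, 4.0, -1.6]
width: 0.636
grasp_force: 30.0
```

Request:
servo_tool(
  increments=[1,0.02,-0.004,0,0,0,0,1,0.04,-0.004,0,0,0,0,1,0.06,-0.004,0,0,0,0,1,0.06,-0.004,0,0,0,0],
)

```text
time_s: 10.25
ee_pos: [0.5213, -0.2355, -0.0106]
eef_rot: [-0.0, 0.998, 0.056, 0.0]
wrist_force: [1.0, 2.4, -1.5]
width: 0.637
grasp_force: 30.0
```

```bash
python3 go.py hl -.076 -.0102
```

```text
t 10.25 shift [ 0.025  0.002 -0.002] turn [-0.    -0.     0.001] | here in frame [-0.0811  0.0005 -0.0106] F [ 1.   2.4 -1.5] w 0.637 g 30.0 q7 -1.26
```

Request:
servo_tool(
  increments=[1,0.02,-0.002,0,0,0,0,1,0.02,-0.002,0.004,0,0,0,-1,0.02,-0.002,0.004,0,0,0,-1,0.02,-0.002,0.004,0,0,0,-1,0.02,-0.002,0.004,0,0,0,-1,0.02,-0.002,0.004,0,0,0,-1,0.02,-0.002,0.004,0,0,0,-1,0.02,-0.002,0.004,0,0,0,-1,0.02,-0.002,0.004,0,0,0],
)

```text
time_s: 11.15
ee_pos: [0.5245, -0.2348, -0.0115]
eef_rot: [-0.0, 0.998, 0.056, -0.0]
wrist_force: [0.1, 0.3, -0.6]
width: 0.998
grasp_force: 0.0
```

Request:
servo_tool(
  increments=[-1,-0.1,0,0,0,0,0,-1,-0.25,0,0,0,0,0,1,-0.25,0,0,0,0,0,1,-0.25,0,0,0,0,0,1,-0.25,0,0,0,0,0,1,-0.25,0,0,0,0,0,1,-0.25,0,0,0,0,0,1,-0.25,0,0,0,0,0,1,-0.25,0,0,0,0,0,1,-0.25,0,0,0,0,0,1,-0.25,0,0,0,0,0,1,-0.25,0,0,0,0,0],
)

```text
time_s: 12.35
ee_pos: [0.4748, -0.2404, -0.0115]
eef_rot: [-0.0, 0.998, 0.056, -0.0]
wrist_force: [0.5, 0.2, -0.0]
width: 0.184
grasp_force: 0.0
```

```bash
python3 go.py hl -.10 -.0102
```

```text
t 12.35 shift [ 0.139  0.004 -0.006] turn [-0.  0.  0.] | here in frame [-0.1278  0.0007 -0.0115] F [ 0.5  0.2 -0. ] w 0.184 g 0.0 q7 -1.22
```

Request:
servo_tool(
  increments=[1,0,0.003,0,0,0,0,1,0.05,0.003,0,0,0,0,1,0.1,0.003,0,0,0,0,1,0.125,0.003,0,0,0,0,1,0.15,0.003,0,0,0,0,1,0.175,0.003,0,0,0,0],
)

```text
time_s: 12.95
ee_pos: [0.5098, -0.2369, -0.0116]
eef_rot: [-0.0, 0.998, 0.056, -0.0]
wrist_force: [-2.3, 0.9, 1.8]
width: 0.004
grasp_force: 0.9
```

Request:
servo_tool(
  increments=[1,0.02,0,0,0,0,0,1,0.04,0,0,0,0,0,1,0.06,0,0,0,0,0,1,0.08,0,0,0,0,0,1,0.09,0,0,0,0,0],
)

```text
time_s: 13.45
ee_pos: [0.5279, -0.2351, -0.0114]
eef_rot: [-0.0, 0.998, 0.056, 0.0]
wrist_force: [-1.5, -0.6, 2.3]
width: 0.008
grasp_force: 0.8
```

Request:
servo_tool(
  increments=[1,0.01,0,0,0,0,0,1,0.02,0,0,0,0,0,1,0.03,0,0,0,0,0,1,0.03,0,0,0,0,0],
)

```text
time_s: 13.85
ee_pos: [0.5338, -0.2344, -0.0115]
eef_rot: [0.0, 0.998, 0.056, 0.0]
wrist_force: [-0.8, 0.1, -0.3]
width: 0.004
grasp_force: 0.0
```

```bash
python3 go.py hl -.060 -.0102
```

```text
t 13.85 shift [ 0.042  0.001 -0.006] turn [ 0. -0.  0.] | here in frame [-0.0685  0.0001 -0.0115] F [-0.8  0.1 -0.3] w 0.004 g 0.0 q7 -1.27
```

Request:
servo_tool(
  increments=[1,0.008,0,0,0,0,0,1,0.016,0,0,0,0,0,1,0.024,0,0,0,0,0,1,0.024,0,0,0,0,0],
)

```text
time_s: 14.25
ee_pos: [0.5386, -0.2338, -0.0115]
eef_rot: [-0.0, 0.998, 0.056, 0.0]
wrist_force: [0.2, -0.1, 0.1]
width: 0.003
grasp_force: 0.0
```

Request:
servo_tool(
  increments=[1,0.004,0,0,0,0,0,1,0.008,0,0,0,0,0,1,0.008,0,0,0,0,0],
)

```text
time_s: 14.55
ee_pos: [0.5399, -0.2337, -0.0115]
eef_rot: [-0.0, 0.998, 0.056, 0.0]
wrist_force: [-0.2, -0.8, 0.4]
width: 0.004
grasp_force: 0.1
```

```bash
python3 rel2.py l -.0115 2>&1 | cut -c1-60; python3 go.py hl -.060 -.0102
```

```text
side hol [ 0.6017 -0.2249  0.1391] 0.032 teal in cas [32.6 1
top hol [ 0.6007 -0.2236  0.1173] 0.062 teal in cas [33.2 12
t 14.65 shift [ 0.012  0.001 -0.006] turn [-0. -0.  0.] | here in frame [-0.0623  0.0001 -0.0115] F [ 0.1  0.  -0.2] w 0.005 g 0.0 q7 -1.27
```

Now single 1 mm steps, each followed by a settling row.

Request:
servo_tool(
  increments=[1,0.005,0,0,0,0,0,1,0.005,0,0,0,0,0],
)

```text
time_s: 14.85
ee_pos: [0.5409, -0.2336, -0.0115]
eef_rot: [-0.0, 0.998, 0.056, 0.0]
wrist_force: [-0.4, 0.4, -0.7]
width: 0.004
grasp_force: 0.1
```

Request:
servo_tool(
  increments=[1,0.005,0,0,0,0,0,1,0.005,0,0,0,0,0],
)

```text
time_s: 15.05
ee_pos: [0.542, -0.2334, -0.0115]
eef_rot: [-0.0, 0.998, 0.056, 0.0]
wrist_force: [-0.2, -0.7, -0.3]
width: 0.006
grasp_force: 0.1
```

Request:
servo_tool(
  increments=[1,0.004,0,0,0,0,0,1,0.004,0,0,0,0,0],
)

```text
time_s: 15.25
ee_pos: [0.5421, -0.2335, -0.0115]
eef_rot: [-0.0, 0.998, 0.056, -0.001]
wrist_force: [-4.7, -0.1, 3.3]
width: 0.0
grasp_force: 2.4
```

Request:
servo_tool(
  increments=[1,0.002,0,0,0,0,0,1,0.002,0,0,0,0,0],
)

```text
time_s: 15.45
ee_pos: [0.5421, -0.2335, -0.0116]
eef_rot: [-0.0, 0.998, 0.056, -0.001]
wrist_force: [-8.3, -0.4, 5.7]
width: 0.005
grasp_force: 3.7
```

Request:
servo_tool(
  increments=[1,0.002,0,0,0,0,0,1,0.002,0,0,0,0,0],
)

```text
time_s: 15.65
ee_pos: [0.5421, -0.2335, -0.0116]
eef_rot: [-0.0, 0.998, 0.056, -0.001]
wrist_force: [-9.0, 0.8, 8.4]
width: 0.001
grasp_force: 4.8
```

```bash
python3 go.py hl -.060 -.0102
```

```text
t 15.65 shift [ 0.001  0.001 -0.007] turn [-0.     0.002  0.   ] | here in frame [-0.0601  0.0001 -0.0116] F [-9.   0.8  8.4] w 0.001 g 4.8 q7 -1.28
```

Firm contact at TCP x −60.1 in the holder frame, with force steady at 9 N, so the left cassette is home. I'll back off and go for the right-hand one.

Request:
servo_tool(
  increments=[1,-0.1,0,0,0,0,0,1,-0.25,0,-0.05,0,0,0,-1,-0.3,0,-0.25,0,0,0,-1,-0.3,0,-0.45,0,0,0,-1,-0.3,-0.2,-0.5,0,0,0,-1,-0.3,-0.4,-0.5,0,0,0,-1,-0.3,-0.6,-0.5,0,0,0,-1,-0.3,-0.8,-0.5,0,0,0,-1,-0.3,-0.8,-0.5,0,0,0],
)

```text
time_s: 16.55
ee_pos: [0.4659, -0.0762, 0.089]
eef_rot: [-0.0, 0.998, 0.059, 0.001]
wrist_force: [-0.1, -0.7, -0.0]
width: 0.564
grasp_force: 0.0
```

```bash
sed -i 's/"cr":([^)]*)/"cr":(.6588,.0038,-.017)/;s/"hr":([^)]*)/"hr":(.6167,.1793,-.0633)/' go.py; python3 go.py cr -.04 .05
python3 - <<'E'
from station import robot
import cv2
a=robot.grab_frame("side")[0][160:310,250:450,::-1]
cv2.imwrite("pics/l1.png",cv2.resize(a,None,fx=3.5,fy=3.5,interpolation=2))
E
```

```text
t 16.55 shift [ 0.806 -0.311  0.196] turn [-0.001 -0.001  0.086] | here in frame [-0.1915 -0.0833  0.089 ] F [-0.1 -0.7 -0. ] w 0.564 g 0.0 q7 -1.48
```

View pics/l1.png

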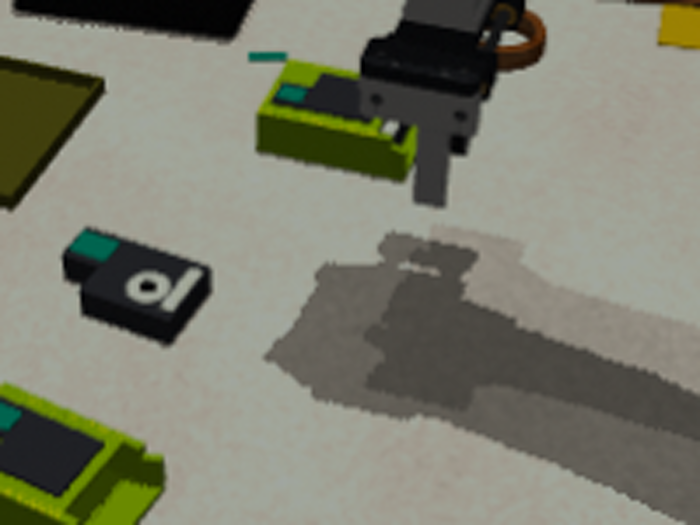

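The left cassette's dark body and white bar show in its mouth at about (395,128), and the right-hand cassette at (140,285) is undisturbed. I'll move over it.

Request:
servo_tool(
  increments=[-1,0.2,-0.08,0,0,0,0.03,-1,0.4,-0.16,0,0,0,0.06,-1,0.6,-0.24,0.03,0,0,0.086,-1,0.8,-0.31,0.1,0,0,0.086,-1,0.806,-0.311,0.196,0,0,0.086,-1,0.806,-0.311,0.196,0,0,0.086],
)

```text
time_s: 17.2
ee_pos: [0.6183, -0.0016, 0.0466]
eef_rot: [-0.0, 1.0, -0.012, -0.002]
wrist_force: [-1.0, -0.6, -0.0]
width: 1.003
grasp_force: 0.0
```

```bash
python3 go.py cr -.04 -.017
```

```text
t 17.2 shift [ 0.003 -0.031  0.318] turn [-0.     0.002 -0.004] | here in frame [-0.0404 -0.0061  0.0466] F [-1.  -0.6 -0. ] w 1.003 g 0.0 q7 -1.82
```

Request:
servo_tool(
  increments=[-1,0.003,-0.03,0,0,0,-0.003,-1,0.003,-0.03,0.1,0,0,-0.003,-1,0.003,-0.03,0.2,0,0,-0.003,-1,0.003,-0.03,0.2,0,0,-0.003],
)

```text
time_s: 17.6
ee_pos: [0.6187, 0.0041, 0.0086]
eef_rot: [0.0, 1.0, -0.01, -0.001]
wrist_force: [-0.9, -0.6, 0.2]
width: 1.0
grasp_force: 0.0
```

```bash
python3 go.py cr -.04 -.017
```

```text
t 17.6 shift [ 0.001 -0.002  0.128] turn [ 0.     0.001 -0.001] | here in frame [-0.0401 -0.0004  0.0086] F [-0.9 -0.6  0.2] w 1.0 g 0.0 q7 -1.84
```

Request:
servo_tool(
  increments=[-1,0,0,0.07,0,0,0,-1,0,0,0.11,0,0,0,-1,0,0,0.127,0,0,0,-1,0,0,0.127,0,0,0,1,0,0,0.127,0,0,0,1,0,0,0.127,0,0,0,1,0,0,0.127,0,0,0,1,0,0,0.127,0,0,0,1,0,0,0.127,0,0,0,1,0,0,0.127,0,0,0,1,0,0,0.127,0,0,0,1,0,0,0.127,0,0,0],
)

```text
time_s: 18.8
ee_pos: [0.62, 0.0048, -0.016]
eef_rot: [-0.0, 1.0, -0.009, 0.0]
wrist_force: [-1.0, 0.2, 2.6]
width: 0.637
grasp_force: 30.0
```

```bash
python3 go.py hr -.19 .02
```

```text
t 18.8 shift [-0.982 -0.915 -0.18 ] turn [-0.    -0.     0.028] | here in frame [ 0.0143 -0.174  -0.016 ] F [-1.   0.2  2.6] w 0.637 g 30.0 q7 -1.85
```

Request:
servo_tool(
  increments=[1,0,0,-0.1,0,0,0,1,-0.15,0,-0.18,0,0,0,1,-0.38,0,-0.18,0,0,0.01,1,-0.6,-0.1,-0.18,0,0,0.02,1,-0.8,-0.2,-0.18,0,0,0.028,1,-0.95,-0.4,-0.18,0,0,0.028,1,-0.98,-0.6,-0.18,0,0,0.028,1,-0.98,-0.8,-0.18,0,0,0.028,1,-0.98,-0.91,-0.17,0,0,0.028,1,-0.98,-0.91,-0.15,0,0,0.028,1,-0.98,-0.91,-0.15,0,0,0.028],
)

```text
time_s: 19.9
ee_pos: [0.4268, 0.1902, 0.0134]
eef_rot: [0.0, 1.0, -0.031, -0.001]
wrist_force: [-0.2, -1.6, -2.4]
width: 0.632
grasp_force: 30.0
```

```bash
python3 go.py hr -.18 -.009
```

```text
t 19.9 shift [ 0.051 -0.006  0.112] turn [0.    0.001 0.001] | here in frame [-0.1902 -0.0012  0.0134] F [-0.2 -1.6 -2.4] w 0.632 g 30.0 q7 -2.34
```

Request:
servo_tool(
  increments=[1,0.03,-0.006,0.08,0,0,0,1,0.05,-0.006,0.112,0,0,0,1,0.05,-0.006,0.113,0,0,0,1,0.05,-0.006,0.113,0,0,0],
)

```text
time_s: 20.3
ee_pos: [0.4373, 0.1904, -0.0085]
eef_rot: [0.0, 0.999, -0.032, -0.0]
wrist_force: [0.5, 0.1, -0.7]
width: 0.637
grasp_force: 30.0
```

```bash
sed -i "s/obs=(H\[.*/obs=(roi[...,1]-roi[...,2]>25)/" fit.py; python3 rel2.py r -.016; python3 go.py hr -.152 -.0092
```

```text
t 20.35 shift [ 0.138 -0.     0.004] turn [-0.  0.  0.] | here in frame [-0.1797 -0.     -0.0083] F [-0.4  0.5 -1.2] w 0.635 g 30.0 q7 -2.35Traceback (most recent call last):
  File "rel2.py", line 11, in <module>
    p2,n1=teal(im,m,P,.024+zc); ph=infr(p2,h); pt=infr(p2,[e[0],e[1],phi])
          ~~~~^^^^^^^^^^^^^^^^
  File "teal.py", line 8, in teal
    n,l,st,ce=cv2.connectedComponentsWithStats(M); i=1+np.argmin([np.hypot(*(c-k))-s[4]*.05 for c,s in zip(ce[1:],st[1:])])
                                                       ~~~~~~~~~^^^^^^^^^^^^^^^^^^^^^^^^^^^^^^^^^^^^^^^^^^^^^^^^^^^^^^^^^^^
    return _wrapfunc(a, 'argmin', axis=axis, out=out, **kwds)
    return _wrapit(obj, method, *args, **kwds)
    result = getattr(arr, method)(*args, **kwds)
ValueError: attempt to get argmin of an empty sequence
```

```bash
sed -i 's/for cam in("side","top")/for cam in("top","side")/' rel2.py; python3 rel2.py r -.016 2>&1 | grep top
```

```text
top hol [ 0.6165  0.1828 -0.061 ] 0.04 teal in cas [ 32.7 -12.7] 113 in tool [ 71.  -10.8] 109 in holder [-108.3  -14. ] => cassette in holder [-141.    -1.4] yaw err -0.0021
```

Request:
servo_tool(
  increments=[1,0.06,-0.003,0.003,0,0,0,1,0.12,-0.003,0.003,0,0,0,1,0.15,-0.003,0.003,0,0,0,1,0.18,-0.003,0.003,0,0,0,1,0.21,-0.003,0.003,0,0,0,1,0.21,-0.003,0.003,0,0,0],
)

```text
time_s: 21.05
ee_pos: [0.48, 0.1888, -0.0093]
eef_rot: [-0.0, 1.0, -0.032, 0.0]
wrist_force: [0.2, 0.1, -1.0]
width: 0.636
grasp_force: 30.0
```

Request:
servo_tool(
  increments=[1,0.02,0,0,0,0,0,1,0.04,0,0,0,0,0,1,0.06,0,0,0,0,0,1,0.08,0,0,0,0,0],
)

```text
time_s: 21.45
ee_pos: [0.4956, 0.188, -0.0092]
eef_rot: [-0.0, 1.0, -0.031, -0.0]
wrist_force: [0.1, -0.2, -2.3]
width: 0.638
grasp_force: 30.0
```

Request:
servo_tool(
  increments=[1,0.02,0,0,0,0,0,1,0.04,0,0,0,0,0,1,0.06,0,0,0,0,0],
)

```text
time_s: 21.75
ee_pos: [0.5076, 0.1872, -0.0093]
eef_rot: [-0.0, 1.0, -0.031, -0.0]
wrist_force: [-0.3, 0.1, -1.0]
width: 0.635
grasp_force: 30.0
```

```bash
python3 go.py hr -.077 -.0092
```

```text
t 21.75 shift [ 0.162  0.005 -0.   ] turn [-0.  0.  0.] | here in frame [-0.1094  0.001  -0.0093] F [-0.3  0.1 -1. ] w 0.635 g 30.0 q7 -2.28
```

No side force yet, so I'll continue.

Request:
servo_tool(
  increments=[1,0.02,0,0,0,0,0,1,0.04,0,0,0,0,0,1,0.06,0,0,0,0,0,1,0.08,0,0,0,0,0],
)

```text
time_s: 22.15
ee_pos: [0.5236, 0.1862, -0.0093]
eef_rot: [-0.0, 1.0, -0.031, -0.0]
wrist_force: [-0.2, 0.0, -1.8]
width: 0.637
grasp_force: 30.0
```

Request:
servo_tool(
  increments=[1,0.02,0,0,0,0,0,1,0.04,0,0,0,0,0,1,0.06,0,0,0,0,0,1,0.075,0,0,0,0,0,1,0.075,0,0,0,0,0],
)

```text
time_s: 22.65
ee_pos: [0.5386, 0.1852, -0.0093]
eef_rot: [-0.0, 1.0, -0.031, 0.0]
wrist_force: [-0.2, -0.1, -2.0]
width: 0.636
grasp_force: 30.0
```

```bash
python3 go.py hr -.077 -.0102
```

```text
t 22.65 shift [0.007 0.005 0.005] turn [-0. -0.  0.] | here in frame [-0.0783  0.0009 -0.0093] F [-0.2 -0.1 -2. ] w 0.636 g 30.0 q7 -2.25
```

Now release, back off, and shut the fingers.

Request:
servo_tool(
  increments=[1,0,0,0.006,0,0,0,-1,0,0,0.006,0,0,0,-1,0,0,0.006,0,0,0,-1,0,0,0.006,0,0,0,-1,0,0,0.006,0,0,0,-1,0,0,0.006,0,0,0,-1,0,0,0.006,0,0,0,-1,0,0,0.006,0,0,0],
)

```text
time_s: 23.45
ee_pos: [0.5382, 0.1853, -0.0104]
eef_rot: [-0.0, 1.0, -0.031, -0.0]
wrist_force: [0.7, 0.3, -0.2]
width: 0.998
grasp_force: 0.0
```

Request:
servo_tool(
  increments=[-1,-0.1,0.003,0,0,0,0,-1,-0.25,0.003,0,0,0,0,1,-0.25,0.003,0,0,0,0,1,-0.25,0.003,0,0,0,0,1,-0.25,0.003,0,0,0,0,1,-0.25,0.003,0,0,0,0,1,-0.25,0.003,0,0,0,0,1,-0.25,0.003,0,0,0,0,1,-0.25,0.003,0,0,0,0,1,-0.25,0.003,0,0,0,0,1,-0.25,0.003,0,0,0,0,1,-0.25,0.003,0,0,0,0],
)

```text
time_s: 24.65
ee_pos: [0.4883, 0.1878, -0.0104]
eef_rot: [-0.0, 1.0, -0.031, -0.0]
wrist_force: [-0.5, 1.1, 0.3]
width: 0.187
grasp_force: 0.0
```

Request:
servo_tool(
  increments=[1,0,0,0,0,0,0,1,0,0,0,0,0,0,1,0.05,0,0,0,0,0,1,0.1,0,0,0,0,0,1,0.125,0,0,0,0,0,1,0.15,0,0,0,0,0,1,0.175,0,0,0,0,0],
)

```text
time_s: 25.35
ee_pos: [0.5234, 0.1855, -0.0106]
eef_rot: [0.0, 1.0, -0.031, -0.0]
wrist_force: [-1.9, -0.2, -0.2]
width: 0.004
grasp_force: 0.4
```

Request:
servo_tool(
  increments=[1,0.02,0,0,0,0,0,1,0.04,0,0,0,0,0,1,0.06,0,0,0,0,0,1,0.08,0,0,0,0,0,1,0.1,0,0,0,0,0,1,0.1,0,0,0,0,0],
)

```text
time_s: 25.95
ee_pos: [0.5438, 0.1843, -0.0104]
eef_rot: [-0.0, 1.0, -0.031, 0.0]
wrist_force: [-0.9, -0.4, 0.2]
width: 0.004
grasp_force: 0.0
```

```bash
python3 go.py hr -.063 -.0102
```

```text
t 25.95 shift [ 0.05   0.002 -0.001] turn [-0. -0.  0.] | here in frame [-0.0731  0.0003 -0.0104] F [-0.9 -0.4  0.2] w 0.004 g 0.0 q7 -2.25
```

Request:
servo_tool(
  increments=[1,0.01,0,0,0,0,0,1,0.02,0,0,0,0,0,1,0.03,0,0,0,0,0,1,0.04,0,0,0,0,0,1,0.045,0,0,0,0,0,1,0.05,0,0,0,0,0],
)

```text
time_s: 26.55
ee_pos: [0.5532, 0.1837, -0.0104]
eef_rot: [-0.0, 1.0, -0.031, -0.0]
wrist_force: [-0.8, -0.3, 1.0]
width: 0.004
grasp_force: 0.6
```

Request:
servo_tool(
  increments=[1,0.005,0,0,0,0,0,1,0.005,0,0,0,0,0],
)

```text
time_s: 26.75
ee_pos: [0.5543, 0.1837, -0.0104]
eef_rot: [-0.0, 1.0, -0.031, 0.0]
wrist_force: [0.0, 0.0, 0.1]
width: 0.001
grasp_force: 0.0
```

Request:
servo_tool(
  increments=[1,0.005,0,0,0,0,0,1,0.005,0,0,0,0,0],
)

```text
time_s: 26.95
ee_pos: [0.5553, 0.1836, -0.0104]
eef_rot: [-0.0, 1.0, -0.031, 0.0]
wrist_force: [-0.0, 0.4, 0.6]
width: 0.004
grasp_force: 0.0
```

```bash
python3 go.py hr -.060 -.0102
```

```text
t 26.95 shift [ 0.008  0.002 -0.001] turn [-0. -0.  0.] | here in frame [-0.0615  0.0004 -0.0104] F [-0.   0.4  0.6] w 0.004 g 0.0 q7 -2.24
```

Request:
servo_tool(
  increments=[1,0.005,0,0,0,0,0,1,0.005,0,0,0,0,0],
)

```text
time_s: 27.15
ee_pos: [0.5563, 0.1835, -0.0104]
eef_rot: [-0.0, 1.0, -0.031, 0.0]
wrist_force: [0.3, 0.4, 0.4]
width: 0.004
grasp_force: 0.0
```

Request:
servo_tool(
  increments=[1,0.004,0,0,0,0,0,1,0.004,0,0,0,0,0],
)

```text
time_s: 27.35
ee_pos: [0.5571, 0.1835, -0.0104]
eef_rot: [-0.0, 1.0, -0.031, 0.0]
wrist_force: [0.0, 0.3, 0.2]
width: 0.002
grasp_force: 0.1
```

Request:
servo_tool(
  increments=[1,0.003,0,0,0,0,0,1,0.003,0,0,0,0,0],
)

```text
time_s: 27.55
ee_pos: [0.5571, 0.1835, -0.0105]
eef_rot: [0.0, 1.0, -0.031, -0.0]
wrist_force: [-3.9, 0.3, 3.4]
width: 0.003
grasp_force: 2.5
```

Request:
servo_tool(
  increments=[1,0.003,0,0,0,0,0,1,0.003,0,0,0,0,0],
)

```text
time_s: 27.75
ee_pos: [0.5571, 0.1835, -0.0105]
eef_rot: [0.0, 1.0, -0.031, -0.001]
wrist_force: [-9.6, -0.6, 6.7]
width: 0.007
grasp_force: 4.4
```

Request:
servo_tool(
  increments=[1,-0.1,0,0,0,0,0,1,-0.25,0,-0.05,0,0,0,1,-0.3,0,-0.25,0,0,0,1,-0.4,0,-0.45,0,0,0,1,-0.5,0.25,-0.6,0,0,0,1,-0.5,0.5,-0.6,0,0,0,1,-0.5,0.5,-0.6,0,0,0],
)

```text
time_s: 28.45
ee_pos: [0.4521, 0.0853, 0.1107]
eef_rot: [0.001, 0.999, -0.034, 0.001]
wrist_force: [0.5, 1.4, -0.2]
width: 0.006
grasp_force: 0.0
```

Run:
```python
from station import robot
from fit import *
T=robot.grab_frame("top")[0];S_=robot.grab_frame("side")[0]
f=lambda im,c:cv2.resize(np.ascontiguousarray(im[c[1]:c[1]+60,c[0]:c[0]+80,::-1]),(400,300),interpolation=2)
cv2.imwrite("pics/end.png",cv2.convertScaleAbs(np.vstack([np.hstack([f(T,(205,185)),f(T,(367,187))]),np.hstack([f(S_,(225,266)),f(S_,(311,166))])]),alpha=1.4))
m=robot.camera_model("top")
for k,o in(("hr",(.6167,.181,-.063)),("hl",(.6015,-.2246,.1113))):
    # expected tail top edge centre and floor front centre pixels
    print(k,[proj(m,place(np.array([q]),o)).round(1).tolist() for q in((-.05,0,.029),(-.062,0,.005))])
s=robot.get_state(); print(s["time_s"],s["ee_pos"],s["wrist_force"])
for q in("tape_roll","stapler"): print(q,[round(float(v)) for v in robot.masks_of("top",q)[0]["rect"]])
```

```text
hr [[[243.5, 232.0]], [[244.7, 237.9]]]
hl [[[410.3, 234.9]], [[409.2, 240.8]]]
28.55 [0.45257215 0.08810684 0.11005792] [0.41138411 0.81876607 0.02981186]
tape_roll [476, 244, 33, 30]
stapler [164, 249, 29, 54]
```

View pics/end.png

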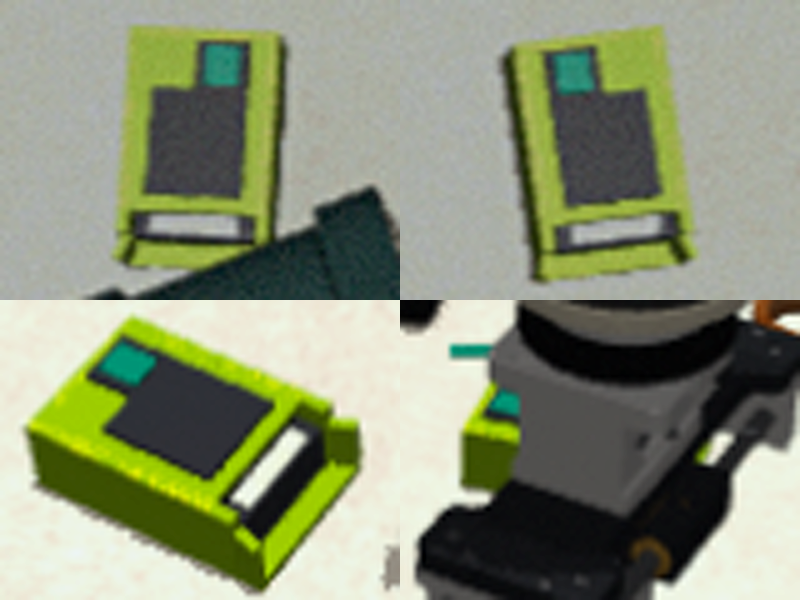

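Both cassettes sit level with the front ends of their sleeve walls. The dark tail and white bar show at crop (195,228) for the right and (615,235) for the left. The roll and stapler haven't moved and the arm is clear.

```bash
python3 -c "
from station import robot
print(robot.hand_in())"
```

```text
the job is handed in; nothing more can be done
None
```

I handed the job in: each cassette is in the holder of its own hand, pushed gently against its stop (wrist force about 10 N while pushing), and the tape roll and stapler have not moved; no verdict was returned.

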